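# Display row by height

### The arm

A 6-joint arm with a two-finger parallel gripper is mounted at the origin on a cart in front of the work surface, level with it; the furniture and walls round the work are solid. World frame = base frame: x ahead of the robot, y to its left, z up, the work surface at z = 0. Lengths are in m, angles in rad, forces in N, time in s.
With the tool pointing down it reaches from about 0.4 to 0.825 m from the base axis. Payload 7 kg.
Tool frame: the origin (TCP) lies on the centre line of the jaws, within the pads' length; the fingertips stand 25 mm ahead of it and the grasp point (between the pads) lies 6 mm ahead of it; z points along the fingers, y is the line along which they close (so a half turn about z gives the same grasp; the last joint's range is limited). The gripper opens to 88 mm and grips with 3 to 60 N. Pads are 19 mm wide; open, the fingers measure 130 mm over their backs; the gripper's body (78 mm by 193 mm) begins 47 mm behind the grasp point.
Start: joints at [1.449, 0.359, 0.012, 0, -1.224, -0.288], TCP at [0.269, 0.619, 0.252] pointing down, gripper open.
Joint ranges: [-3.07, 3.07], [-1.43, 2.12], [-1.02, 1.25], [-3.03, 1.67], [-3.05, -0], [-3.03, 3.03]. Speed limits (rad/s): [2.39, 2.39, 3.01, 3.14, 3.14, 3.14].

### API

Orientations are given as a unit quaternion [x, y, z, w].
In Python, from rig import get_obs, camera, camera_params, job_done gives the robot as it stands. The module is installed in compiled form; this text tells all that it offers.
- The arm moves only by the tool arm_command, never from a script. Its argument "targets" is one flat list of numbers, 6 for each row, row after row: the shift along the tool's x, y, z as a fraction of full scale, then the turn, a rotation vector about the tool's x, y, z as a fraction of full scale. In form: [tx, ty, tz, rx, ry, rz, tx, ty, tz, rx, ry, rz, ...]. A call has 1 to 5 rows; each row shifts and turns the commanded pose from where the row before left it, along the tool's axes as they then stand; what a row does not reach is not made up. Full scale, the value 1, is 3 cm for a shift and pi rad for a turn. A row lasts 1/10 s, in which the tool goes at most 50 mm and 8.59 degrees, less where a joint would pass 70% of its speed; a pose out of reach is approached as far as the arm can. A call with a number of a shift or a turn outside -1 to 1 is refused whole. A call with a gripper value outside its range is refused whole. "jaw" is the opening in per cent of the stroke, from 0 (shut) to 100 (fully open), set as the call begins (left out, the last holds). The fingers move at their own pace and stop on an object; "grip_force" is the grip in N (left out, the last holds). Time passes only in rows, so rows that do not move let the fingers close. It gives the time, the measured TCP pose, the force, the opening and the grip force at its end, in the units of the state.
- get_obs(): the state, without advancing time (a new reading comes with each control period).
- camera(name): name is "scene" or "top"; returns the picture (400x640x3 uint8, blue, green, red); there is no depth.
- camera_params(name): a dict with "K" (3x3 intrinsics, pixels), "extrinsics" (4x4, takes a point from camera to world coordinates). Camera axes: x right, y up, looking along -z (the intrinsics and any distortion apply to the point x, -y, -z); pixel columns grow to the right and rows downward; lengths in m; the calibration is good to about 2 mm. A picture is of the moment at which its call begins. camera_params takes no time and is no camera call.
- job_done(): hands the job in; it is judged then, once.
The state is a dict: "clock": time; "joint_positions": joint angles; "joint_vel": joint speeds; "effort": joint torques, N m; "tcp_pos": TCP position; "tcp_rot": TCP orientation; "contact_force": force on the tool from outside, world axes, zero at the start; "moment": the same for the moment, N m; "finger_gap": finger opening in m; "grasp_force": force on a finger pad.
Only numpy, scipy, OpenCV 4.12 (cv2) and the standard library are available. Lean on these libraries where they do the work, as an engineer would, in place of code of your own. Each camera call takes 0.05 s, during which the arm holds its last target. There are 200 camera calls.

### The job

Set up the display row: stand the three small bottles and the hose connector upright on the four round seats of the white board, one centred on each seat, in order of height, with the tallest on the seat next to the upright pin with the ball and the shortest at the far end. Do not tip anything over, and leave the petri dish where it stands.

Things in the scene. Friction and masses are not known exactly. Their poses are not given: they have to be found in the camera images.
- tall_bottle_mid (a point): clear round screw bottle with a red cap, 130 mm high, body 63 mm wide, loose, standing on the worktop (about 0.18 kg). The point is on its axis, half-way up (65 mm above its foot). The cap is 44 mm wide and spans 104 to 130 mm above the foot; a good place to grip it is 120 mm above the foot. z along its axis, upwards
- medium_bottle_mid (a point): smaller clear round screw bottle with a blue cap, 105 mm high, body 56 mm wide, loose (about 0.13 kg). The point is on its axis, half-way up (52.5 mm above its foot). The cap is 42 mm wide and spans 81 to 105 mm above the foot; a good place to grip it is 97 mm above the foot. z along its axis, upwards
- collar_bottle_mid (a point): small squat bottle in red plastic: a broad ribbed red collar 57 mm wide (12 to 38 mm above its foot) and a slim red top 24 mm wide (53 to 77 mm above the foot), 77 mm high in all, loose (about 0.09 kg). The point is on its axis, half-way up (38.5 mm above its foot). It can be gripped by the slim top, 63 mm above the foot. z along its axis, upwards
- hose_connector_mid (a point): small red screw connector with a white hose nipple, 42 mm high, standing nipple up, loose, light (about 12 g). Ribbed foot 27 mm wide, 0 to 19 mm above its underside; nipple 14 mm wide above that. The point is on its axis, half-way up (21 mm above its underside). It can be gripped about 25 mm above its underside, the fingertips then reaching down over the ribs. z along its axis, upwards
- post: thin upright steel pin with a black ball on top, 87 mm high, fixed at one end of the white board, in line with the seats, 50 mm beyond the centre of the end seat. It may be at either end (the other end has a low black rubber stud, 9 mm high). Origin: centre of its underside, 16 mm above the worktop
- petri: flat clear glass petri dish, 70 mm wide and 17 mm high, loose, standing in one irregular line with the bottles (not the wider one far to the right by the retort stand); to be left where it is. Origin: centre of its underside
- seat_a: one of the four identical thin black-rimmed grey round seats (64 mm across, 2 mm high) in a straight row along a white board (84 x 370 mm), 75 mm from centre to centre; its top face lies 18 mm above the worktop. Origin: centre of its underside, 16 mm above the worktop; its x axis runs across the row (away from the robot), its y axis along the row. An end seat.
- seat_b: one of the four identical thin black-rimmed grey round seats (64 mm across, 2 mm high) in a straight row along a white board (84 x 370 mm), 75 mm from centre to centre; its top face lies 18 mm above the worktop. Origin: centre of its underside, 16 mm above the worktop; its x axis runs across the row (away from the robot), its y axis along the row. An inner seat, next to end seat_a.
- seat_c: one of the four identical thin black-rimmed grey round seats (64 mm across, 2 mm high) in a straight row along a white board (84 x 370 mm), 75 mm from centre to centre; its top face lies 18 mm above the worktop. Origin: centre of its underside, 16 mm above the worktop; its x axis runs across the row (away from the robot), its y axis along the row. An inner seat, next to end seat_d.
- seat_d: one of the four identical thin black-rimmed grey round seats (64 mm across, 2 mm high) in a straight row along a white board (84 x 370 mm), 75 mm from centre to centre; its top face lies 18 mm above the worktop. Origin: centre of its underside, 16 mm above the worktop; its x axis runs across the row (away from the robot), its y axis along the row. An end seat.
There are look-alikes about, which are no part of the job. Leave any green or pink look-alike of the part that bears medium_bottle_mid alone.

How it is judged:
At the end, for the whole second after the job is handed in: From the pin: red-capped bottle, blue-capped bottle, collar bottle, connector, each upright (0.1 rad) and resting on its seat, axis within 12 mm of the seat centre, released and at rest; petri dish moved less than 20 mm (((horizontal distance between post and seat_a below 0.1 m and (horizontal distance between tall_bottle_mid and seat_a below 0.012 m and horizontal distance between medium_bottle_mid and seat_b below 0.012 m and horizontal distance between collar_bottle_mid and seat_c below 0.012 m and horizontal distance between hose_connector_mid and seat_d below 0.012 m)) or (horizontal distance between post and seat_d below 0.1 m and (horizontal distance between tall_bottle_mid and seat_d below 0.012 m and horizontal distance between medium_bottle_mid and seat_c below 0.012 m and horizontal distance between collar_bottle_mid and seat_b below 0.012 m and horizontal distance between hose_connector_mid and seat_a below 0.012 m))) and angle between each of tall_bottle_mid, medium_bottle_mid, collar_bottle_mid, hose_connector_mid's own z axis and vertical below 0.1 rad and height (world z) of tall_bottle_mid between 0.077 and 0.089 m and contact force between each of tall_bottle, medium_bottle, collar_bottle, hose_connector and the fingers below 0.1 N and linear speed of each of tall_bottle, medium_bottle, collar_bottle, hose_connector below 0.02 m/s and height (world z) of medium_bottle_mid between 0.0645 and 0.0765 m and height (world z) of collar_bottle_mid between 0.0505 and 0.0625 m and height (world z) of hose_connector_mid between 0.033 and 0.045 m and distance of petri from where it was at the start of the episode below 0.02 m); the robot touches nothing.
It fails at once if a bottle or the connector is tipped over (angle between any of tall_bottle_mid, medium_bottle_mid, collar_bottle_mid, hose_connector_mid's own z axis and vertical above 0.6 rad).
It fails at once if the petri dish is pushed about (more than 20 mm) (distance of petri from where it was at the start of the episode above 0.02 m).
It also fails if it takes over 112 s, if anything falls off the work surface, if the arm or the gripper's body presses on something with over 40 N, if the wrist force passes 120 N, or if a joint passes its speed limit or range.

## Working session

There is one attempt and no reset: what is moved stays moved. The work goes in short steps, Python scripts to look and compute and a tool call to move; the robot and the scene stay as the last step left them, time stands still between calls to the robot, and variables do not carry over. Pictures are saved under pics/ and viewed, at most 14 in all, crops included, and the job is handed in when it is done.

Besides the shell and the picture viewer there is one more tool, called as name(argument=value, ...) on one line, values as JSON. arm_command: Moves the arm, as the interface text tells. Shift numbers are shares of 3 cm and turn numbers shares of pi rad, none past 1 either way. Its arguments: {"type":"object","properties":{"targets":{"type":"array"},"jaw":{"type":"number"},"grip_force":{"type":"number"}},"required":["targets"]}

```bash
mkdir -p pics; python3 - <<'E'
from rig import *
import cv2,numpy as np
for n in ("scene","top"):
    im=camera(n); cv2.imwrite(f"pics/{n}0.png",im)
    p=camera_params(n); print(n,np.round(p["K"],2).tolist(),np.round(p["extrinsics"],4).tolist(),[k for k in p])
o=get_obs(); print({k:np.round(v,4).tolist() for k,v in o.items()})
E
```

```text
scene [[365.44, 0.0, 312.55], [0.0, 365.44, 203.06], [0.0, 0.0, 1.0]] [[0.8084, 0.3905, -0.4403, 0.175], [-0.5883, 0.5139, -0.6244, -0.2474], [-0.0176, 0.7638, 0.6452, 0.6174], [0.0, 0.0, 0.0, 1.0]] ['K', 'extrinsics']
top [[407.51, 0.0, 323.15], [0.0, 407.51, 203.11], [0.0, 0.0, 1.0]] [[0.0253, 0.99, -0.1389, 0.3795], [-0.9996, 0.0235, -0.0145, 0.2801], [-0.0111, 0.1392, 0.9902, 1.2857], [0.0, 0.0, 0.0, 1.0]] ['K', 'extrinsics']
{'clock': 0.1, 'joint_positions': [1.4491, 0.3593, 0.0112, -0.0003, -1.2241, -0.2881], 'joint_vel': [-0.0002, -0.0032, 0.0022, 0.0012, 0.0003, -0.0015], 'effort': [-0.0017, -58.4166, 29.375, 7.0156, 0.0101, -0.0001], 'tcp_pos': [0.2688, 0.6188, 0.2507], 'tcp_rot': [0.9791, -0.2035, -0.0001, 0.0007], 'contact_force': [-0.4937, -0.6617, 0.4561], 'moment': [-0.0365, -0.0274, -0.0161], 'grasp_force': 0.0, 'finger_gap': 0.0873}
```

View pics/scene0.png

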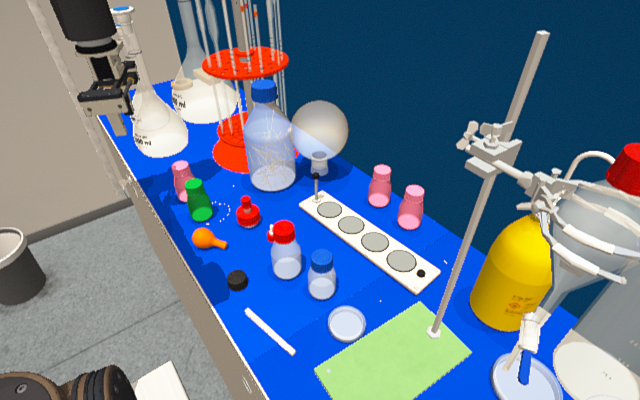

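View pics/top0.png

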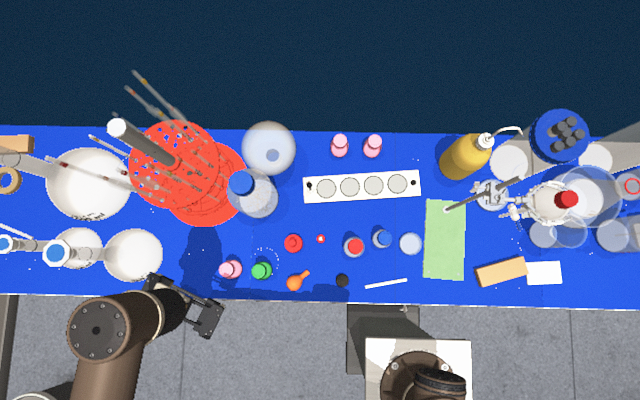

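The top view shows the board with the pin at its left end (309,185) and the stud at (413,182). In the irregular line are the collar bottle (293,242), connector (320,239), red cap (355,246), blue cap (382,238) and petri dish (410,243). I'll enlarge both views.

```bash
python3 - <<'E'
import cv2
a=cv2.imread("pics/top0.png")[165:265,275:435]; cv2.imwrite("pics/t1.png",cv2.resize(a,None,fx=5,fy=5,interpolation=cv2.INTER_CUBIC))
a=cv2.imread("pics/scene0.png")[165:345,220:450]; cv2.imwrite("pics/s1.png",cv2.resize(a,None,fx=3.2,fy=3.2,interpolation=cv2.INTER_CUBIC))
E
```

```text
(no output)
```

View pics/t1.png

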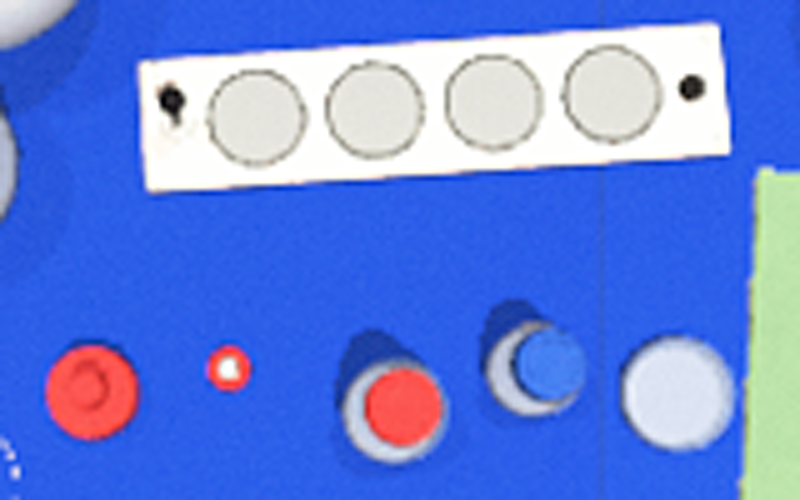

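View pics/s1.png

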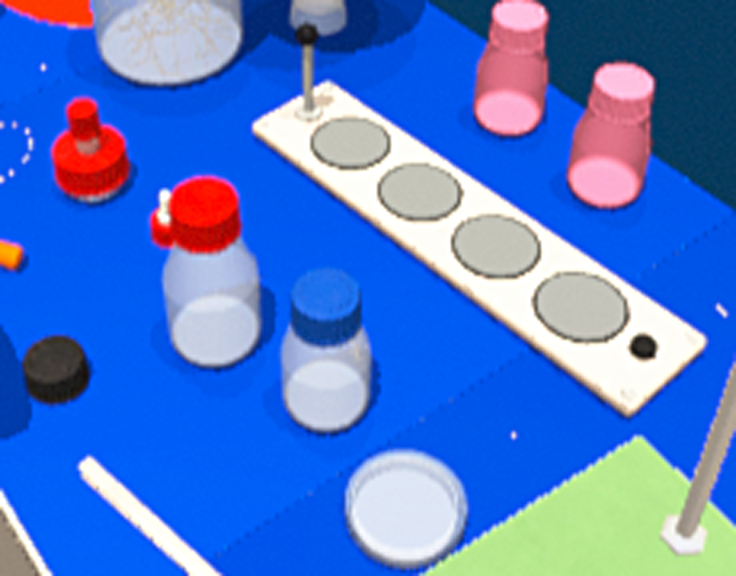

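The top crop shows the seats at (257,117), (375,110), (494,102) and (612,94), with the pin left and the stud right. Cap tops are red (403,406) and blue (549,366). The collar top is at (88,383), the nipple at (228,368) and the dish at (678,393). In the scene crop the cap tops are at (205,194) and (327,285), the collar top at (83,108) and the nipple tip at (165,194).

```bash
cat > h.py <<'E'
from rig import *
import numpy as np
def ray(n,uv,z):
    p=camera_params(n);K=np.array(p["K"]);T=np.array(p["extrinsics"])
    d=np.linalg.solve(K,[uv[0],uv[1],1]);d=T[:3,:3]@(d*[1,-1,-1]);o=T[:3,3]
    return (o+d*(z-o[2])/d[2])[:2]
def tc(u,v,z): return ray("top",((u+.5)/5-.5+275,(v+.5)/5-.5+165),z)
def sc(u,v,z): return ray("scene",((u+.5)/3.2-.5+220,(v+.5)/3.2-.5+165),z)
E
python3 - <<'E'
from h import *
for n,t,s,z in [("A",(257,117),(351,143),.018),("B",(375,110),(420,192),.018),("C",(494,102),(497,246),.018),("D",(612,94),(581,306),.018),("ball",(171,100),(306,34),.097),
 ("col",(88,383),(83,108),.077),("col38",(92,392),None,.038),("hose",(228,368),(165,194),.042),("tall",(403,406),(205,194),.13),("med",(549,366),(327,285),.105),("petri",(678,393),None,.017)]:
    print(n,np.round(tc(*t,z),4),s and np.round(sc(*s,z),4))
E
```

```text
A [0.6057 0.2908] [0.6031 0.2878]
B [0.6119 0.2164] [0.6098 0.2136]
C [0.6188 0.1414] [0.617  0.1392]
D [0.6257 0.0671] [0.6234 0.0653]
ball [0.6007 0.3414] [0.5968 0.3367]
col [0.4331 0.3864] [0.429  0.3841]
col38 [0.4294 0.3872] None
hose [0.4459 0.3045] [0.4463 0.3031]
tall [0.4222 0.2035] [0.4241 0.2043]
med [0.4482 0.118 ] [0.4523 0.1196]
petri [0.4386 0.0262] None
```

arm_command(targets=[0,0,0,0,0,0.0427,0,0,0,0,0,0.0427,0,0,0,0,0,0.0427,0,0,0,0,0,0.0427,0,0,0,0,0,0.0427], jaw=100)

```text
clock: 0.6
tcp_pos: [0.2689, 0.6188, 0.251]
tcp_rot: [0.856, -0.517, 0.0, 0.0]
contact_force: [0.6, 0.7, -0.5]
finger_gap: 0.0876
grasp_force: 0.0
```

arm_command(targets=[0,0,0,0,0,0.0427,0,0,0,0,0,0.0427,0,0,0,0,0,0.0427,0,0,0,0,0,0])

```text
clock: 1.0
tcp_pos: [0.2688, 0.6188, 0.251]
tcp_rot: [0.737, -0.676, 0.0, 0.0]
contact_force: [0.5, 0.6, -0.2]
finger_gap: 0.088
grasp_force: 0.0
```

```bash
cat >> h.py <<'E'
from scipy.spatial.transform import Rotation as R
def go(x,y,z):
    o=get_obs(); M=R.from_quat(o["tcp_rot"]); d=np.array([x,y,z])-o["tcp_pos"]
    print("t",round(float(o["clock"]),1),"tcp",np.round(o["tcp_pos"],4),"z",np.round(M.as_matrix()[:,2],3),"yaw_x",round(float(np.arctan2(*M.as_matrix()[[1,0],0])),3),"units",np.round(M.inv().apply(d)/.03,2))
E
python3 - <<'E'
from h import *
print(sc(170,55,0.0))
go(.446,.304,.2)
E
```

```text
[0.56156527 0.49306845]
t 1.0 tcp [0.2688 0.6188 0.251 ] z [-0.    -0.001 -1.   ] yaw_x -1.485 units [10.96 -4.99  1.71]
```

arm_command(targets=[1,-0.45,0.15,0,0,0,1,-0.45,0.15,0,0,0,1,-0.45,0.15,0,0,0,1,-0.45,0.15,0,0,0,1,-0.45,0.15,0,0,0])

```text
clock: 1.5
tcp_pos: [0.3497, 0.4743, 0.2287]
tcp_rot: [0.739, -0.674, 0.0, 0.0]
contact_force: [0.8, -1.1, 0.3]
finger_gap: 0.0878
grasp_force: 0.0
```

arm_command(targets=[1,-0.45,0.15,0,0,0,1,-0.45,0.15,0,0,0,1,-0.45,0.15,0,0,0,1,-0.45,0.15,0,0,0,1,-0.45,0.15,0,0,0])

```text
clock: 2.0
tcp_pos: [0.4302, 0.3308, 0.2064]
tcp_rot: [0.739, -0.674, -0.0, -0.0]
contact_force: [1.4, 0.4, 0.4]
finger_gap: 0.0875
grasp_force: 0.0
```

arm_command(targets=[0.96,-0.49,0.21,0,0,0,0,0,0,0,0,0])

```text
clock: 2.2
tcp_pos: [0.4475, 0.3016, 0.1994]
tcp_rot: [0.738, -0.675, 0.0, 0.001]
contact_force: [0.2, 0.7, -0.3]
finger_gap: 0.0879
grasp_force: 0.0
```

```bash
python3 - <<'E'
from h import *
import cv2
go(.446,.304,.031)
a=camera("scene"); cv2.imwrite("pics/s2.png",a)
E
```

```text
t 2.2 tcp [0.4475 0.3016 0.1994] z [-0.001 -0.002 -1.   ] yaw_x -1.482 units [-0.09  0.04  5.61]
```

View pics/s2.png

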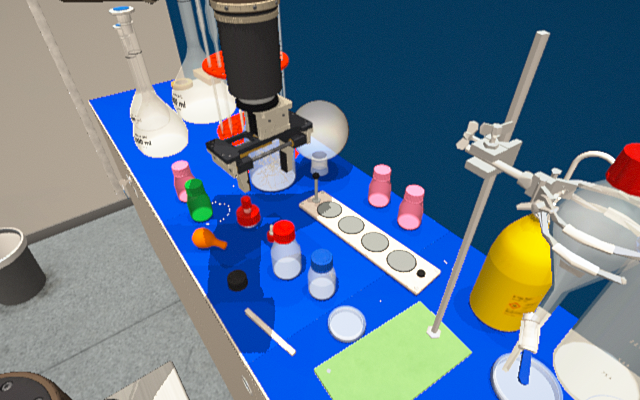

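The gripper hangs over the connector, clear of the bottles. Descend and grip.

arm_command(targets=[-0.09,0.04,1,0,0,0,0,0,1,0,0,0,0,0,1,0,0,0,0,0,1,0,0,0,0,0,0.8,0,0,0])

```text
clock: 2.75
tcp_pos: [0.4449, 0.3077, 0.0548]
tcp_rot: [0.739, -0.674, -0.0, 0.0]
contact_force: [0.5, 0.8, -1.2]
finger_gap: 0.0875
grasp_force: 0.0
```

arm_command(targets=[0,0,0.5,0,0,0,0,0,0.31,0,0,0,0,0,0,0,0,0])

```text
clock: 3.05
tcp_pos: [0.4449, 0.3073, 0.0309]
tcp_rot: [0.738, -0.675, 0.0, 0.001]
contact_force: [0.3, -0.0, 0.5]
finger_gap: 0.0878
grasp_force: 0.0
```

arm_command(targets=[0,0,0,0,0,0,0,0,0,0,0,0,0,0,0,0,0,0,0,0,0,0,0,0,0,0,0,0,0,0], jaw=0, grip_force=8)

```text
clock: 3.55
tcp_pos: [0.4456, 0.3074, 0.0324]
tcp_rot: [0.737, -0.675, -0.0, -0.0]
contact_force: [-0.2, 0.9, -0.3]
finger_gap: 0.0531
grasp_force: 0.0
```

arm_command(targets=[0,0,0,0,0,0,0,0,0,0,0,0,0,0,0,0,0,0,0,0,0,0,0,0,0,0,0,0,0,0])

```text
clock: 4.05
tcp_pos: [0.4455, 0.3073, 0.032]
tcp_rot: [0.737, -0.675, 0.0, -0.0]
contact_force: [-0.3, 0.0, -0.4]
finger_gap: 0.0263
grasp_force: 8.0
```

arm_command(targets=[0,0,-0.6,0,0,0,0,0,-1,0,0,0,0,0,-1,0,0,0,0,0,-1,0,0,0,0,0,-1,0,0,0])

```text
clock: 4.55
tcp_pos: [0.4453, 0.3071, 0.1712]
tcp_rot: [0.737, -0.675, -0.0, 0.0]
contact_force: [-0.1, 1.3, 0.1]
finger_gap: 0.0263
grasp_force: 8.0
```

arm_command(targets=[0.6,-0.4,-0.6,0,0,0,0.87,-0.54,0,0,0,0,0.87,-0.54,0,0,0,0,0.87,-0.54,0,0,0,0,0.87,-0.54,0,0,0,0])

```text
clock: 5.05
tcp_pos: [0.5332, 0.191, 0.188]
tcp_rot: [0.738, -0.675, -0.0, -0.0]
contact_force: [1.4, 0.1, 0.3]
finger_gap: 0.0267
grasp_force: 8.0
```

arm_command(targets=[0.87,-0.54,0,0,0,0,0.87,-0.54,0,0,0,0,0.87,-0.54,0,0,0,0,0.87,-0.54,0,0,0,0,0.87,-0.54,0,0,0,0])

```text
clock: 5.55
tcp_pos: [0.6254, 0.0681, 0.1878]
tcp_rot: [0.737, -0.675, -0.0, 0.0]
contact_force: [0.2, 0.9, 0.1]
finger_gap: 0.0272
grasp_force: 8.0
```

arm_command(targets=[0,0,0.8,0,0,0,0,0,1,0,0,0,0,0,1,0,0,0,0,0,0.5,0,0,0,0,0,0,0,0,0])

```text
clock: 6.05
tcp_pos: [0.6231, 0.0685, 0.0861]
tcp_rot: [0.737, -0.676, -0.001, 0.002]
contact_force: [-0.8, 0.3, 0.6]
finger_gap: 0.0265
grasp_force: 8.0
```

```bash
python3 - <<'E'
from h import *
import cv2
go(.6245,.069,.05)
print(get_obs()["finger_gap"])
a=camera("scene")[180:310,310:470]; cv2.imwrite("pics/s3.png",cv2.resize(a,None,fx=4,fy=4,interpolation=cv2.INTER_CUBIC))
E
```

```text
t 6.0 tcp [0.6231 0.0685 0.0861] z [-0.005 -0.002 -1.   ] yaw_x -1.484 units [-0.01 -0.05  1.2 ]
0.02652168554544037
```

View pics/s3.png

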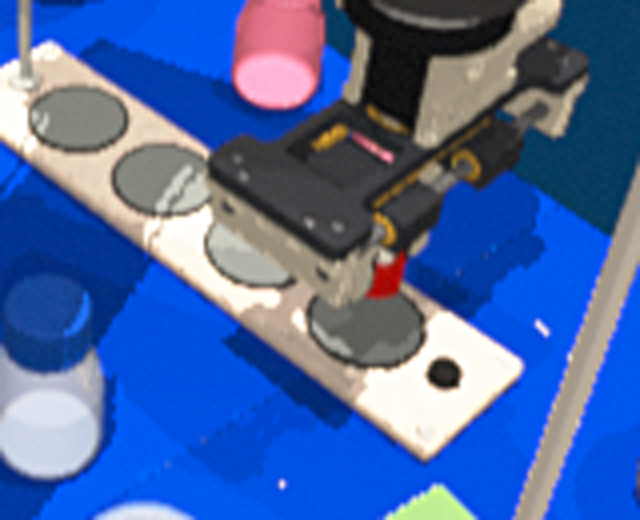

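The connector (red, at crop 385,275) is held above the end seat at (367,327). Lower it and release.

arm_command(targets=[0,-0.03,0.5,0,0,0,0,0,0.4,0,0,0,0,0,0.25,0,0,0,0,0,0.05,0,0,0,0,0,0,0,0,0])

```text
clock: 6.6
tcp_pos: [0.6257, 0.0692, 0.0528]
tcp_rot: [0.738, -0.675, -0.0, 0.0]
contact_force: [-0.5, -0.9, 0.0]
finger_gap: 0.0265
grasp_force: 8.0
```

```bash
python3 -c "
from h import *
go(.6245,.069,.05)"
```

```text
t 6.6 tcp [0.6257 0.0692 0.0528] z [-0. -0. -1.] yaw_x -1.483 units [0.   0.04 0.09]
```

arm_command(targets=[0,0,0.08,0,0,0,0,0,0,0,0,0,0,0,0,0,0,0])

```text
clock: 6.9
tcp_pos: [0.6259, 0.0693, 0.0509]
tcp_rot: [0.737, -0.675, 0.0, -0.0]
contact_force: [-0.5, 0.2, -0.2]
finger_gap: 0.0266
grasp_force: 8.0
```

arm_command(targets=[0,0,0,0,0,0,0,0,0,0,0,0,0,0,0,0,0,0,0,0,0,0,0,0,0,0,0,0,0,0], jaw=80)

```text
clock: 7.4
tcp_pos: [0.6257, 0.0693, 0.0506]
tcp_rot: [0.737, -0.675, -0.0, -0.0]
contact_force: [-0.5, 0.3, -0.3]
finger_gap: 0.0611
grasp_force: 0.0
```

arm_command(targets=[0,0,0,0,0,0,0,0,-0.4,0,0,0,0,0,-0.8,0,0,0,0,0,-1,0,0,0,0,0,-1,0,0,0])

```text
clock: 7.9
tcp_pos: [0.6257, 0.0692, 0.1484]
tcp_rot: [0.738, -0.675, 0.0, 0.0]
contact_force: [0.8, -0.3, -0.3]
finger_gap: 0.0699
grasp_force: 0.0
```

arm_command(targets=[0,0,-1,0,0,0,0,0,-1,0,0,0,0,0,0,0,0,0], jaw=100)

```text
clock: 8.2
tcp_pos: [0.6281, 0.0697, 0.2127]
tcp_rot: [0.738, -0.675, 0.002, -0.004]
contact_force: [1.1, -0.4, -0.3]
finger_gap: 0.0855
grasp_force: 0.0
```

```bash
python3 -c "
from h import *
go(.431,.385,.2)"
```

```text
t 8.2 tcp [0.6281 0.0697 0.2127] z [ 0.009  0.002 -1.   ] yaw_x -1.482 units [-11.05   5.62   0.39]
```

arm_command(targets=[-0.9,0.46,0,0,0,0,-0.9,0.46,0,0,0,0,-0.9,0.46,0,0,0,0,-0.9,0.46,0,0,0,0,-0.9,0.46,0,0,0,0])

```text
clock: 8.7
tcp_pos: [0.5443, 0.1985, 0.207]
tcp_rot: [0.737, -0.675, 0.0, -0.0]
contact_force: [0.2, -0.3, 0.0]
finger_gap: 0.0873
grasp_force: 0.0
```

arm_command(targets=[-0.9,0.46,0,0,0,0,-0.9,0.46,0,0,0,0,-0.9,0.46,0,0,0,0,-0.9,0.46,0,0,0,0,-0.9,0.46,0,0,0,0])

```text
clock: 9.2
tcp_pos: [0.4637, 0.327, 0.2071]
tcp_rot: [0.737, -0.675, -0.0, -0.0]
contact_force: [-0.0, -0.3, -0.8]
finger_gap: 0.0878
grasp_force: 0.0
```

arm_command(targets=[-0.9,0.46,0,0,0,0,-0.9,0.46,0,0,0,0,-0.25,0.1,0,0,0,0,0,0,0,0,0,0])

```text
clock: 9.6
tcp_pos: [0.4282, 0.3855, 0.2068]
tcp_rot: [0.738, -0.675, -0.0, -0.0]
contact_force: [0.0, -0.0, -0.0]
finger_gap: 0.0876
grasp_force: 0.0
```

```bash
python3 - <<'E'
from h import *
import cv2
go(.431,.385,.069)
a=camera("scene")[150:310,210:450]; cv2.imwrite("pics/s4.png",cv2.resize(a,None,fx=3.2,fy=3.2,interpolation=cv2.INTER_CUBIC))
E
```

```text
t 9.6 tcp [0.4282 0.3855 0.2068] z [ 0.  0. -1.] yaw_x -1.481 units [ 0.03 -0.09  4.59]
```

View pics/s4.png

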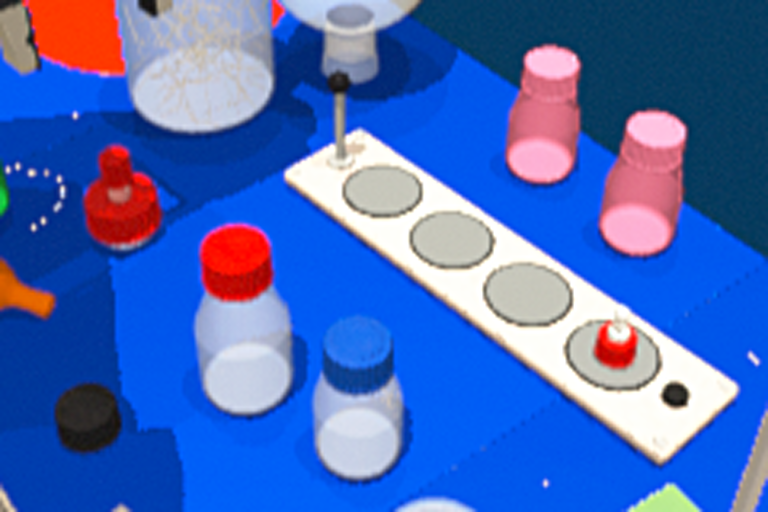

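The connector stands upright on the end seat: its foot is at about (615,357) and the seat centre at (613,354). Now the collar bottle.

arm_command(targets=[0.03,-0.09,0.8,0,0,0,0,0,1,0,0,0,0,0,1,0,0,0,0,0,1,0,0,0,0,0,0.6,0,0,0])

```text
clock: 10.15
tcp_pos: [0.4316, 0.3818, 0.0725]
tcp_rot: [0.737, -0.676, 0.0, 0.001]
contact_force: [0.5, 0.1, 0.5]
finger_gap: 0.0876
grasp_force: 0.0
```

arm_command(targets=[0,0,0.19,0,0,0,0,0,0,0,0,0,0,0,0,0,0,0,0,0,0,0,0,0,0,0,0,0,0,0], jaw=0, grip_force=15)

```text
clock: 10.65
tcp_pos: [0.4318, 0.3845, 0.07]
tcp_rot: [0.737, -0.675, -0.0, -0.001]
contact_force: [0.6, 0.5, -0.4]
finger_gap: 0.053
grasp_force: 0.0
```

arm_command(targets=[0,0,0,0,0,0,0,0,0,0,0,0,0,0,0,0,0,0,0,0,0,0,0,0,0,0,0,0,0,0])

```text
clock: 11.15
tcp_pos: [0.4314, 0.384, 0.0688]
tcp_rot: [0.738, -0.675, 0.0, 0.0]
contact_force: [-0.8, -0.2, 0.6]
finger_gap: 0.0233
grasp_force: 15.0
```

```bash
python3 -c "
from h import *
o=get_obs();print(o['finger_gap'],o['grasp_force'])
go(.618,.1403,.18)"
```

```text
0.02332095139695154 14.999884217977524
t 11.2 tcp [0.4314 0.384  0.0688] z [-0. -0. -1.] yaw_x -1.483 units [ 8.64 -5.48 -3.7 ]
```

arm_command(targets=[0,0,-0.5,0,0,0,0,0,-1,0,0,0,0,0,-1,0,0,0,0,0,-1,0,0,0,0,0,-0.5,0,0,0])

```text
clock: 11.65
tcp_pos: [0.4321, 0.3847, 0.1916]
tcp_rot: [0.738, -0.675, -0.0, -0.002]
contact_force: [0.2, 0.6, -0.6]
finger_gap: 0.0231
grasp_force: 15.0
```

arm_command(targets=[0.5,-0.3,0,0,0,0,0.8,-0.5,0,0,0,0,0.9,-0.58,0,0,0,0,0.9,-0.58,0,0,0,0,0.9,-0.58,0,0,0,0])

```text
clock: 12.15
tcp_pos: [0.5182, 0.2692, 0.1877]
tcp_rot: [0.737, -0.675, -0.0, 0.001]
contact_force: [1.1, -0.6, -1.7]
finger_gap: 0.0232
grasp_force: 15.0
```

arm_command(targets=[0.9,-0.58,0,0,0,0,0.9,-0.58,0,0,0,0,0.9,-0.58,0,0,0,0,0.9,-0.58,0,0,0,0,0.6,-0.4,0,0,0,0])

```text
clock: 12.65
tcp_pos: [0.6107, 0.1501, 0.1874]
tcp_rot: [0.737, -0.676, -0.0, 0.001]
contact_force: [0.1, 1.3, -1.0]
finger_gap: 0.0228
grasp_force: 15.0
```

arm_command(targets=[0.47,-0.22,0,0,0,0,0,0,0.8,0,0,0,0,0,0.9,0,0,0,0,0,0.7,0,0,0,0,0,0,0,0,0])

```text
clock: 13.15
tcp_pos: [0.6156, 0.138, 0.113]
tcp_rot: [0.737, -0.676, -0.001, 0.003]
contact_force: [-0.4, -0.1, -1.2]
finger_gap: 0.0229
grasp_force: 15.0
```

```bash
python3 - <<'E'
from h import *
import cv2
go(.618,.139,.088)
print(get_obs()["finger_gap"])
a=camera("scene")[150:310,250:450]; cv2.imwrite("pics/s5.png",cv2.resize(a,None,fx=3.6,fy=3.6,interpolation=cv2.INTER_CUBIC))
E
```

```text
t 13.2 tcp [0.6156 0.138  0.113 ] z [-0.006 -0.003 -1.   ] yaw_x -1.484 units [-0.03 -0.09  0.83]
0.022926487264408296
```

View pics/s5.png

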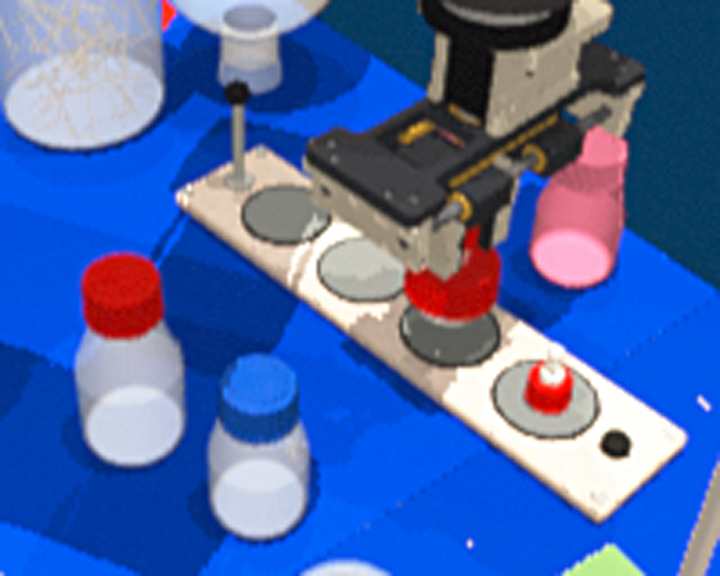

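The collar bottle hangs upright above seat C (seat at crop 450,325), and the connector still stands at (548,388). Lower and release.

arm_command(targets=[0,-0.05,0.4,0,0,0,0,0,0.25,0,0,0,0,0,0.12,0,0,0,0,0,0,0,0,0,0,0,0,0,0,0])

```text
clock: 13.7
tcp_pos: [0.6197, 0.1396, 0.0941]
tcp_rot: [0.738, -0.675, 0.0, -0.0]
contact_force: [0.6, -1.0, -0.5]
finger_gap: 0.0232
grasp_force: 15.0
```

```bash
python3 -c "
from h import *
go(.618,.139,.0875)"
```

```text
t 13.7 tcp [0.6197 0.1396 0.0941] z [ 0.  0. -1.] yaw_x -1.483 units [0.01 0.06 0.22]
```

arm_command(targets=[0,0.04,0.13,0,0,0,0,0,0.07,0,0,0,0,0,0,0,0,0,0,0,0,0,0,0])

```text
clock: 14.1
tcp_pos: [0.6184, 0.1394, 0.0878]
tcp_rot: [0.737, -0.675, 0.0, 0.0]
contact_force: [0.7, -0.5, -0.1]
finger_gap: 0.023
grasp_force: 15.0
```

arm_command(targets=[0,0,0,0,0,0,0,0,0,0,0,0,0,0,0,0,0,0,0,0,0,0,0,0,0,0,0,0,0,0], jaw=70)

```text
clock: 14.6
tcp_pos: [0.6184, 0.1394, 0.0879]
tcp_rot: [0.737, -0.675, 0.0, -0.0]
contact_force: [-0.1, 0.2, -0.5]
finger_gap: 0.0573
grasp_force: 0.0
```

arm_command(targets=[0,0,0,0,0,0,0,0,-0.4,0,0,0,0,0,-0.8,0,0,0,0,0,-1,0,0,0,0,0,-1,0,0,0])

```text
clock: 15.1
tcp_pos: [0.6183, 0.1393, 0.1856]
tcp_rot: [0.738, -0.675, 0.0, 0.0]
contact_force: [0.7, -0.1, 0.3]
finger_gap: 0.0612
grasp_force: 0.0
```

arm_command(targets=[0,0,-0.7,0,0,0,0,0,0,0,0,0], jaw=100)

```text
clock: 15.3
tcp_pos: [0.6202, 0.14, 0.2097]
tcp_rot: [0.738, -0.675, 0.002, -0.003]
contact_force: [0.4, -0.5, -0.5]
finger_gap: 0.0721
grasp_force: 0.0
```

```bash
python3 -c "
from h import *
go(.450,.119,.19)"
```

```text
t 15.3 tcp [0.6202 0.14   0.2097] z [ 0.007  0.003 -1.   ] yaw_x -1.482 units [0.2  5.72 0.62]
```

arm_command(targets=[0.1,0.7,0,0,0,0,0.1,1,0,0,0,0,0,1,0,0,0,0,0,1,0,0,0,0,0,1,0,0,0,0])

```text
clock: 15.8
tcp_pos: [0.4771, 0.1206, 0.2047]
tcp_rot: [0.737, -0.676, -0.0, 0.0]
contact_force: [-0.2, 1.1, 0.7]
finger_gap: 0.0876
grasp_force: 0.0
```

arm_command(targets=[0,0.95,0,0,0,0,0,0,0,0,0,0,0,0,0,0,0,0])

```text
clock: 16.1
tcp_pos: [0.4498, 0.1186, 0.2055]
tcp_rot: [0.738, -0.675, 0.0, -0.001]
contact_force: [0.1, 0.6, 0.0]
finger_gap: 0.0877
grasp_force: 0.0
```

```bash
python3 - <<'E'
from h import *
import cv2
go(.45,.119,.103)
a=camera("scene")[150:310,290:450]; cv2.imwrite("pics/s6.png",cv2.resize(a,None,fx=3.6,fy=3.6,interpolation=cv2.INTER_CUBIC))
E
```

```text
t 16.1 tcp [0.4498 0.1186 0.2055] z [ 0.001  0.001 -1.   ] yaw_x -1.482 units [-0.01 -0.    3.42]
```

View pics/s6.png

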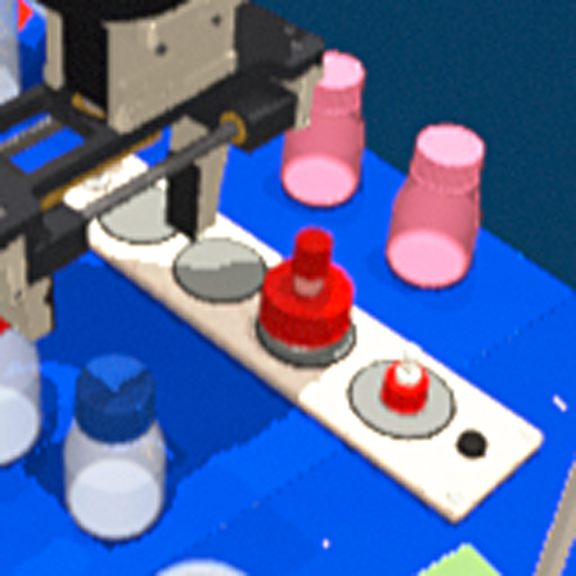

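The collar bottle stands on seat C (foot around 307,335) and the connector on D (405,395), both upright. Now the blue-capped bottle.

arm_command(targets=[0,0,0.8,0,0,0,0,0,1,0,0,0,0,0,1,0,0,0,0,0,0.6,0,0,0,0,0,0,0,0,0])

```text
clock: 16.65
tcp_pos: [0.4493, 0.1176, 0.1002]
tcp_rot: [0.737, -0.676, -0.001, 0.003]
contact_force: [-0.1, 0.1, 0.2]
finger_gap: 0.0877
grasp_force: 0.0
```

arm_command(targets=[0,0,0,0,0,0,0,0,0,0,0,0,0,0,0,0,0,0,0,0,0,0,0,0,0,0,0,0,0,0], jaw=0, grip_force=20)

```text
clock: 17.15
tcp_pos: [0.4503, 0.1187, 0.1033]
tcp_rot: [0.737, -0.675, 0.0, -0.001]
contact_force: [-0.5, 0.2, -0.5]
finger_gap: 0.0535
grasp_force: 0.0
```

arm_command(targets=[0,0,0,0,0,0,0,0,0,0,0,0,0,0,0,0,0,0])

```text
clock: 17.45
tcp_pos: [0.4501, 0.1186, 0.103]
tcp_rot: [0.738, -0.675, 0.0, -0.0]
contact_force: [-0.1, 0.9, 3.0]
finger_gap: 0.0413
grasp_force: 19.9
```

```bash
python3 -c "
from h import *
go(.611,.215,.18)"
```

```text
t 17.4 tcp [0.4501 0.1186 0.103 ] z [ 0.  0. -1.] yaw_x -1.483 units [-2.73 -5.63 -2.57]
```

arm_command(targets=[0,0,-0.5,0,0,0,0,0,-0.8,0,0,0,0,0,-1,0,0,0,0,0,-1,0,0,0,0,0,-1,0,0,0])

```text
clock: 17.95
tcp_pos: [0.4496, 0.1183, 0.2327]
tcp_rot: [0.737, -0.675, -0.0, 0.0]
contact_force: [0.5, 0.8, -1.1]
finger_gap: 0.0416
grasp_force: 19.9
```

arm_command(targets=[0,0,-0.7,0,0,0,-0.2,-0.4,0,0,0,0,-0.37,-0.8,0,0,0,0,-0.43,-0.88,0,0,0,0,-0.43,-0.88,0,0,0,0])

```text
clock: 18.45
tcp_pos: [0.5355, 0.1696, 0.2514]
tcp_rot: [0.737, -0.675, -0.0, 0.001]
contact_force: [0.4, -1.1, -1.4]
finger_gap: 0.041
grasp_force: 19.9
```

arm_command(targets=[-0.43,-0.88,0,0,0,0,-0.4,-0.8,0,0,0,0,-0.3,-0.6,0,0,0,0,-0.17,-0.39,0,0,0,0,0,0,0,0,0,0])

```text
clock: 18.95
tcp_pos: [0.6119, 0.2154, 0.2505]
tcp_rot: [0.737, -0.675, -0.0, 0.001]
contact_force: [-0.2, -0.6, -1.9]
finger_gap: 0.0417
grasp_force: 19.9
```

```bash
python3 -c "
from h import *
go(.611,.215,.1215)"
```

```text
t 18.9 tcp [0.6119 0.2154 0.2505] z [-0.002 -0.001 -1.   ] yaw_x -1.483 units [0.01 0.02 4.3 ]
```

arm_command(targets=[0,0.02,0.5,0,0,0,0,0,0.9,0,0,0,0,0,0.9,0,0,0,0,0,0.8,0,0,0,0,0,0.5,0,0,0])

```text
clock: 19.45
tcp_pos: [0.6088, 0.2139, 0.1425]
tcp_rot: [0.737, -0.676, -0.001, 0.001]
contact_force: [-0.3, -0.3, -1.0]
finger_gap: 0.0411
grasp_force: 19.9
```

arm_command(targets=[0,0,0.3,0,0,0,0,0,0.15,0,0,0,0,0,0.05,0,0,0,0,0,0,0,0,0,0,0,0,0,0,0])

```text
clock: 19.95
tcp_pos: [0.6109, 0.2151, 0.1307]
tcp_rot: [0.738, -0.675, 0.0, -0.001]
contact_force: [-0.3, -0.6, -0.8]
finger_gap: 0.0414
grasp_force: 19.9
```

```bash
python3 -c "
from h import *
go(.611,.215,.1215)"
```

```text
t 19.9 tcp [0.6109 0.2151 0.1307] z [ 0.001  0.001 -1.   ] yaw_x -1.483 units [ 0.   -0.    0.31]
```

arm_command(targets=[0,0,0.17,0,0,0,0,0,0.1,0,0,0,0,0,0.03,0,0,0,0,0,0,0,0,0])

```text
clock: 20.35
tcp_pos: [0.6105, 0.2149, 0.1211]
tcp_rot: [0.738, -0.675, 0.0, -0.0]
contact_force: [-0.1, 0.2, 1.4]
finger_gap: 0.0413
grasp_force: 19.9
```

```bash
python3 -c "
from h import *
go(.611,.215,.1212)"
```

```text
t 20.4 tcp [0.6105 0.2149 0.1211] z [ 0. -0. -1.] yaw_x -1.483 units [-0.   -0.02 -0.  ]
```

Seated (vertical force changed sign). Release.

arm_command(targets=[0,0,0,0,0,0,0,0,0,0,0,0,0,0,0,0,0,0,0,0,0,0,0,0,0,0,0,0,0,0], jaw=85)

```text
clock: 20.85
tcp_pos: [0.6105, 0.2149, 0.1207]
tcp_rot: [0.737, -0.675, -0.0, 0.0]
contact_force: [1.0, 0.3, 0.9]
finger_gap: 0.0731
grasp_force: 0.0
```

arm_command(targets=[0,0,-0.4,0,0,0,0,0,-0.8,0,0,0,0,0,-1,0,0,0,0,0,-1,0,0,0,0,0,-0.8,0,0,0], jaw=100)

```text
clock: 21.35
tcp_pos: [0.6109, 0.215, 0.2439]
tcp_rot: [0.738, -0.675, 0.0, -0.001]
contact_force: [0.9, 0.3, 0.1]
finger_gap: 0.0878
grasp_force: 0.0
```

```bash
python3 -c "
from h import *
go(.423,.204,.24)"
```

```text
t 21.4 tcp [0.6109 0.215  0.2439] z [ 0.002  0.001 -1.   ] yaw_x -1.483 units [-0.19  6.27  0.12]
```

arm_command(targets=[-0.1,0.7,0,0,0,0,-0.09,1,0,0,0,0,0,1,0,0,0,0,0,1,0,0,0,0,0,1,0,0,0,0])

```text
clock: 21.85
tcp_pos: [0.4686, 0.208, 0.2417]
tcp_rot: [0.737, -0.675, 0.0, -0.001]
contact_force: [-0.9, 1.0, 0.7]
finger_gap: 0.0876
grasp_force: 0.0
```

arm_command(targets=[0,1,0,0,0,0,0,0.57,0,0,0,0,0,0,0,0,0,0,0,0,0,0,0,0])

```text
clock: 22.25
tcp_pos: [0.4229, 0.2044, 0.242]
tcp_rot: [0.738, -0.675, 0.0, -0.001]
contact_force: [-0.1, 0.7, 0.1]
finger_gap: 0.0877
grasp_force: 0.0
```

```bash
python3 - <<'E'
from h import *
import cv2
go(.423,.204,.126)
a=camera("scene")[150:310,230:450]; cv2.imwrite("pics/s7.png",cv2.resize(a,None,fx=3.5,fy=3.5,interpolation=cv2.INTER_CUBIC))
E
```

```text
t 22.2 tcp [0.4229 0.2044 0.242 ] z [ 0.002  0.002 -1.   ] yaw_x -1.482 units [0.02 0.   3.87]
```

View pics/s7.png

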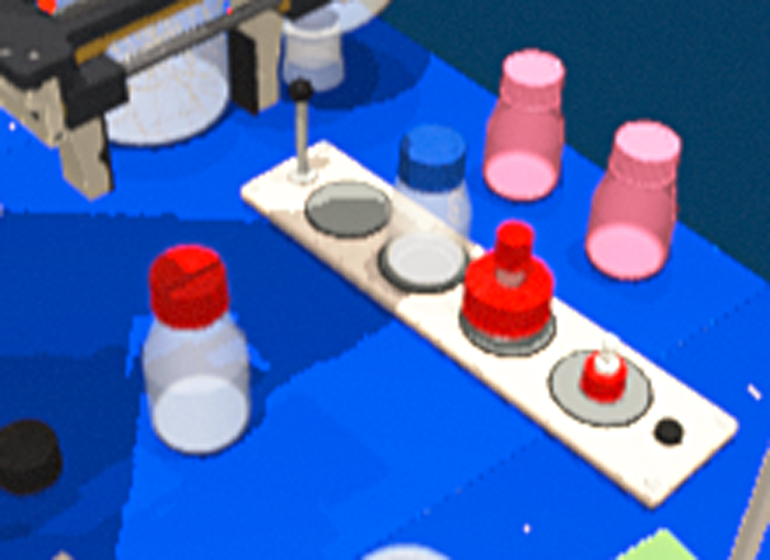

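The blue-capped bottle stands on seat B (foot around 425,260). The collar bottle and connector are unchanged and seat A (348,210) is free. Grip the red-capped bottle.

arm_command(targets=[0.02,0,0.8,0,0,0,0,0,1,0,0,0,0,0,1,0,0,0,0,0,0.8,0,0,0,0,0,0.25,0,0,0])

```text
clock: 22.8
tcp_pos: [0.4224, 0.2025, 0.1228]
tcp_rot: [0.737, -0.676, -0.0, 0.002]
contact_force: [-0.1, 0.2, 0.0]
finger_gap: 0.0874
grasp_force: 0.0
```

arm_command(targets=[0,0,0,0,0,0,0,0,0,0,0,0,0,0,0,0,0,0,0,0,0,0,0,0,0,0,0,0,0,0], jaw=0, grip_force=25)

```text
clock: 23.3
tcp_pos: [0.423, 0.2038, 0.126]
tcp_rot: [0.738, -0.675, -0.0, -0.001]
contact_force: [0.1, -0.2, -1.3]
finger_gap: 0.0534
grasp_force: 0.0
```

arm_command(targets=[0,0,0,0,0,0,0,0,0,0,0,0,0,0,0,0,0,0])

```text
clock: 23.6
tcp_pos: [0.4228, 0.2036, 0.1256]
tcp_rot: [0.738, -0.675, 0.0, -0.0]
contact_force: [-2.1, -0.6, 4.6]
finger_gap: 0.0428
grasp_force: 25.0
```

```bash
python3 -c "
from h import *
go(.6045,.2893,.26)"
```

```text
t 23.6 tcp [0.4228 0.2036 0.1256] z [ 0.  0. -1.] yaw_x -1.483 units [-2.31 -6.29 -4.48]
```

arm_command(targets=[0,0,-0.5,0,0,0,0,0,-0.8,0,0,0,0,0,-1,0,0,0,0,0,-1,0,0,0,0,0,-1,0,0,0])

```text
clock: 24.1
tcp_pos: [0.4222, 0.2031, 0.255]
tcp_rot: [0.737, -0.675, -0.0, 0.0]
contact_force: [-0.4, 0.5, -2.1]
finger_gap: 0.0427
grasp_force: 25.0
```

arm_command(targets=[0,0,-0.6,0,0,0,-0.15,-0.4,0,0,0,0,-0.3,-0.8,0,0,0,0,-0.33,-0.9,0,0,0,0,-0.33,-0.9,0,0,0,0])

```text
clock: 24.6
tcp_pos: [0.5103, 0.2449, 0.2706]
tcp_rot: [0.737, -0.675, -0.0, 0.001]
contact_force: [0.3, 0.6, -2.5]
finger_gap: 0.0425
grasp_force: 25.0
```

arm_command(targets=[-0.33,-0.9,0,0,0,0,-0.33,-0.9,0,0,0,0,-0.3,-0.8,0,0,0,0,-0.24,-0.69,0,0,0,0,0,0,0,0,0,0])

```text
clock: 25.1
tcp_pos: [0.6064, 0.2897, 0.2684]
tcp_rot: [0.737, -0.676, -0.0, 0.002]
contact_force: [-0.4, -0.6, -2.7]
finger_gap: 0.043
grasp_force: 25.0
```

```bash
python3 -c "
from h import *
go(.6045,.2893,.144)"
```

```text
t 25.1 tcp [0.6064 0.2897 0.2684] z [-0.003 -0.002 -1.   ] yaw_x -1.484 units [-0.    0.05  4.15]
```

arm_command(targets=[0,0.03,0.5,0,0,0,0,0,0.9,0,0,0,0,0,0.9,0,0,0,0,0,0.7,0,0,0,0,0,0.5,0,0,0])

```text
clock: 25.6
tcp_pos: [0.6026, 0.2881, 0.1639]
tcp_rot: [0.737, -0.676, -0.0, 0.002]
contact_force: [-0.3, 0.7, -2.4]
finger_gap: 0.0424
grasp_force: 25.0
```

arm_command(targets=[0,0,0.2,0,0,0,0,0,0.1,0,0,0,0,0,0,0,0,0,0,0,0,0,0,0])

```text
clock: 26.0
tcp_pos: [0.6042, 0.2893, 0.1594]
tcp_rot: [0.738, -0.675, 0.0, -0.001]
contact_force: [-0.2, 1.1, -1.5]
finger_gap: 0.0426
grasp_force: 25.0
```

```bash
python3 -c "
from h import *
go(.6045,.2893,.144)"
```

```text
t 26.0 tcp [0.6042 0.2893 0.1594] z [ 0.001  0.001 -1.   ] yaw_x -1.483 units [ 0.   -0.01  0.51]
```

arm_command(targets=[0,0,0.25,0,0,0,0,0,0.15,0,0,0,0,0,0.08,0,0,0,0,0,0.02,0,0,0,0,0,0,0,0,0])

```text
clock: 26.5
tcp_pos: [0.6038, 0.289, 0.1437]
tcp_rot: [0.738, -0.675, 0.0, -0.0]
contact_force: [-1.4, 0.0, 2.8]
finger_gap: 0.0426
grasp_force: 25.0
```

```bash
python3 -c "
from h import *
go(.6045,.2893,.144)"
```

```text
t 26.5 tcp [0.6038 0.289  0.1437] z [ 0.  0. -1.] yaw_x -1.483 units [-0.01 -0.03 -0.01]
```

Seated. Release, rise and draw back for a top-view check.

arm_command(targets=[0,0,0,0,0,0,0,0,0,0,0,0,0,0,0,0,0,0,0,0,0,0,0,0,0,0,0,0,0,0], jaw=85)

```text
clock: 27.0
tcp_pos: [0.6037, 0.289, 0.1432]
tcp_rot: [0.737, -0.675, 0.0, 0.0]
contact_force: [0.0, -0.8, -1.3]
finger_gap: 0.0731
grasp_force: 0.0
```

arm_command(targets=[0,0,-0.4,0,0,0,0,0,-0.8,0,0,0,0,0,-1,0,0,0,0,0,-1,0,0,0,0,0,-0.8,0,0,0], jaw=100)

```text
clock: 27.5
tcp_pos: [0.6041, 0.2891, 0.2664]
tcp_rot: [0.738, -0.675, 0.0, -0.001]
contact_force: [-0.6, 0.5, 0.2]
finger_gap: 0.0877
grasp_force: 0.0
```

arm_command(targets=[0,0.7,0,0,0,0,0,1,0,0,0,0,0,1,0,0,0,0,0,1,0,0,0,0,0,1,0,0,0,0])

```text
clock: 28.0
tcp_pos: [0.4623, 0.2764, 0.2643]
tcp_rot: [0.737, -0.675, 0.0, -0.001]
contact_force: [0.6, 0.7, 0.0]
finger_gap: 0.088
grasp_force: 0.0
```

arm_command(targets=[-0.5,1,0,0,0,0,-1,0.5,0,0,0,0,-1,0,0,0,0,0,-0.5,0,0,0,0,0,0,0,0,0,0,0])

```text
clock: 28.5
tcp_pos: [0.4104, 0.3639, 0.2637]
tcp_rot: [0.738, -0.675, 0.0, -0.0]
contact_force: [0.1, -0.1, -0.5]
finger_gap: 0.0875
grasp_force: 0.0
```

```bash
python3 - <<'E'
from h import *
import cv2
go(.4,.4,.24)
a=camera("top")[165:265,275:435]; cv2.imwrite("pics/t2.png",cv2.resize(a,None,fx=5,fy=5,interpolation=cv2.INTER_CUBIC))
a=camera("scene")[150:310,270:450]; cv2.imwrite("pics/s8.png",cv2.resize(a,None,fx=3.5,fy=3.5,interpolation=cv2.INTER_CUBIC))
E
```

```text
t 28.5 tcp [0.4104 0.3639 0.2637] z [ 0.  0. -1.] yaw_x -1.481 units [-1.23  0.24  0.79]
```

View pics/t2.png

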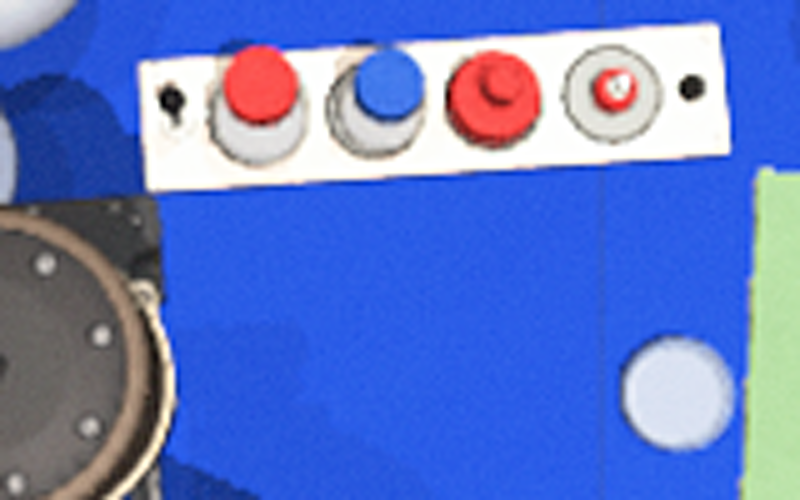

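View pics/s8.png

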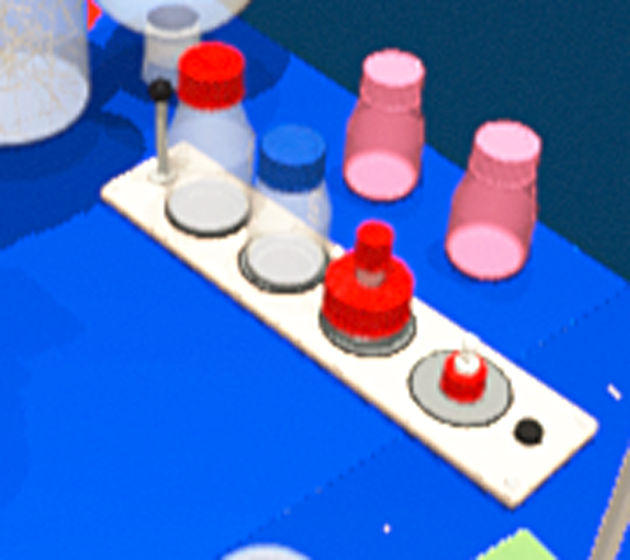

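All four stand upright in order. Top-crop centres are red cap (262,84), blue cap (389,84), collar top (504,83) and nipple (618,86), and the dish is unmoved at (678,393). Numbers check before handing in.

```bash
python3 - <<'E'
from h import *
for t,s,z in [((262,84),(257,117),.148),((389,84),(375,110),.123),((504,83),(494,102),.095),((618,86),(612,94),.060)]:
    print(np.round((tc(*t,z)-tc(*s,.018))*1000,1))
E
```

```text
[-4.1 -3.5]
[-3.7 -2.6]
[-2.9  2.6]
[-3.1  3.4]
```

```bash
python3 -c "
from rig import *
print(job_done())"
```

```text
the job is handed in; nothing more can be done
None
```

The job is handed in: from the pin, the red-capped bottle, blue-capped bottle, collar bottle and connector stand upright on their seats, each about 4–5 mm off centre by the camera, with the petri dish unmoved in the last top view; I got no verdict back.

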